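# Clear the coppersmith's bench into the trays

### The arm

A 6-joint arm with a two-finger parallel gripper is mounted at the origin on the work surface. World frame = base frame: x ahead of the robot, y to its left, z up, the work surface at z = 0. Lengths are in m, angles in rad, forces in N, time in s.
With the tool pointing down it reaches from about 0.4 to 0.825 m from the base axis. Payload 7 kg.
Tool frame: the origin (TCP) lies at the very end of the fingers, on their centre line; the grasp point (between the pads) lies 19 mm behind it; z points along the fingers, y is the line along which they close (so a half turn about z gives the same grasp; the last joint's range is limited). The gripper opens to 88 mm and grips with 3 to 60 N. Pads are 19 mm wide; open, the fingers measure 130 mm over their backs; the gripper's body (78 mm by 193 mm) begins 47 mm behind the grasp point.
Start: joints at [1.418, 0.359, 0.012, 0, -1.224, -0.288], TCP at [0.288, 0.61, 0.227] pointing down, gripper open.
Joint ranges: [-3.07, 3.07], [-1.43, 2.12], [-1.02, 1.25], [-3.03, 1.67], [-3.05, -0], [-3.03, 3.03]. Speed limits (rad/s): [2.39, 2.39, 3.01, 3.14, 3.14, 3.14].

### API

Orientations are given as [roll, pitch, yaw] about the fixed x, y, z axes, in that order (R = Rz(yaw) Ry(pitch) Rx(roll)).
In Python, from station import arm gives the robot as it stands. The module is installed in compiled form; this text tells all that it offers.
- The arm moves only by the shell command python3 -m crank 'ROWS' [FORCE]. ROWS is JSON, a list of rows, each an object of numbers: "dx", "dy", "dz": the shift along the world's x, y, z in m; "twist": the turn about the world's z in degrees; "grip": the opening, from -1 (shut) to 1 (fully open). A call has exactly 5 rows; each row is the pose to reach, as a shift and turn from the pose commanded when the call began; what a row does not reach only later rows make up. A row lasts 1/12 s, in which the tool goes at most 41.7 mm and 7.16 degrees, less where a joint would pass 70% of its speed; a pose out of reach is approached as far as the arm can. A call with a gripper value outside its range is refused whole. The fingers move at their own pace and stop on an object; FORCE is the grip in N (left out, the last holds). Time passes only in rows, so rows that repeat a pose let the fingers close, or fill a call up. It gives the time, the measured TCP pose, the force, the opening and the grip force at its end, in the units of the state.
- arm.get_state(): the state, without advancing time (a new reading comes with each control period).
- arm.grab_frame(name): name is "side" or "top"; returns the picture (480x640x3 uint8, red, green, blue); there is no depth.
- arm.get_calibration(name): a dict with "fx", "fy", "cx", "cy" (pixels), "k1" (the pictures are not rectified: a ray, as slopes to the right and down, at radius r is drawn at 1 + k1 r^2 times it, then the intrinsics apply), "cam_to_world" (4x4, takes a point from camera to world coordinates). Camera axes: x right, y down, z forward; pixel columns grow to the right and rows downward; lengths in m; the calibration is good to about 2 mm. A picture is of the moment at which its call begins. get_calibration takes no time and is no camera call.
- arm.job_done(): hands the job in; it is judged then, once.
The state is a dict: "t": time; "q": joint angles; "qd": joint speeds; "joint_efforts": joint torques, N m; "eef_pos": TCP position; "ee_rot": TCP orientation; "force": force on the tool from outside, world axes, zero at the start; "moment": the same for the moment, N m; "width": finger opening in m; "gripper_force": force on a finger pad.
Only numpy, scipy, OpenCV 4.12 (cv2) and the standard library are available. Lean on these libraries where they do the work, as an engineer would, in place of code of your own. Each camera call takes 0.05 s, during which the arm holds its last target. There are 200 camera calls.

### The job

Clear the coppersmith's bench: first put the two heavy steel punches into the green tray, leaving the other things where they stand until both are in; then put the two copper tumblers into the blue tray and the wooden mallet head into the yellow tray, in any order. Each thing stands upright on the floor of a compartment of its own (tumblers mouth up), set down gently, not dropped, and let go. Leave the flux jar and the big copper vase alone.

Things in the scene. Friction and masses are not known exactly. Their poses are not given: they have to be found in the camera images.
- cup_plain_mid (a point): copper tumbler, open at the top, standing upright on the bench; outside diameter 48, height 64, wall 3 mm, straight sides from 6 mm up to the rim; plain copper all over. The point is on its axis half-way up (32 mm over its foot); z is its axis, up. About 130 g.
- cup_banded_mid (a point): copper tumbler, open at the top, standing upright on the bench; outside diameter 48, height 64, wall 3 mm, straight sides from 6 mm up to the rim; with a whitish tinned band 14 mm wide round it just under the rim. The point is on its axis half-way up (32 mm over its foot); z is its axis, up. About 130 g.
- punch_dome_mid (a point): bright steel doming punch, a solid bar standing on end, diameter 36, height 66 mm; top end domed (straight sides up to 54 mm). The point is on its axis half-way up (33 mm over its foot); z is its axis, up. About 450 g.
- punch_flat_mid (a point): bright steel doming punch, a solid bar standing on end, diameter 36, height 66 mm; top end flat with a small dark dot, a dark ring near the top. The point is on its axis half-way up (33 mm over its foot); z is its axis, up. About 450 g.
- mallet_head_mid (a point): loose mallet head of pale wood, a solid cylinder standing on end, diameter 46, height 64 mm, with two dark bands. The point is on its axis half-way up (32 mm over its foot); z is its axis, up. About 120 g.
- tray_green: fixed green plastic tray on the bench, 170 x 88 mm, two open compartments side by side along its x axis, each 76 x 76 mm inside. Floor 4 mm thick, outer walls and the divider 6 mm thick and 24 mm high over all (20 mm above the floor). Origin: centre of its underside, on the bench; the compartment centres lie at x = +41 and x = -41 mm, y = 0 in its frame; z up.
- tray_blue: fixed blue plastic tray on the bench, 170 x 88 mm, two open compartments side by side along its x axis, each 76 x 76 mm inside. Floor 4 mm thick, outer walls and the divider 6 mm thick and 24 mm high over all (20 mm above the floor). Origin: centre of its underside, on the bench; the compartment centres lie at x = +41 and x = -41 mm, y = 0 in its frame; z up.
- tray_yellow: fixed yellow plastic tray on the bench, 88 x 88 mm, one open compartment 76 x 76 mm inside. Floor 4 mm thick, outer walls 6 mm thick and 24 mm high over all (20 mm above the floor). Origin: centre of its underside, on the bench; x and y along its sides, z up.
- flux_can: white flux jar with a red cap, diameter 50, height 58 mm, standing loose among the things to sort; a bystander, to be left alone. Origin: centre of its underside.
- vase: big lobed copper vase, diameter 200, height 165 mm, standing loose at the right side (-y) of the bench; a bystander, to be left alone. Origin: centre of its underside.

How it is judged:
On the way:
1. both steel punches stand in the green tray, one to a compartment and let go, while the tumblers and the mallet head have not yet been moved (more than 25 mm) (x of punch_dome_mid in the frame of tray_green between -0.066 and 0.066 m and y of punch_dome_mid in the frame of tray_green between -0.026 and 0.026 m and z of punch_dome_mid in the frame of tray_green between 0.033 and 0.041 m and angle between each of punch_dome_mid, punch_flat_mid's own z axis and vertical below 0.12 rad and x of punch_flat_mid in the frame of tray_green between -0.066 and 0.066 m and y of punch_flat_mid in the frame of tray_green between -0.026 and 0.026 m and z of punch_flat_mid in the frame of tray_green between 0.033 and 0.041 m and ((x of punch_dome_mid in the frame of tray_green above 0.015 m and x of punch_flat_mid in the frame of tray_green below -0.015 m) or (x of punch_dome_mid in the frame of tray_green below -0.015 m and x of punch_flat_mid in the frame of tray_green above 0.015 m)) and contact force between the fingers and punch_dome below 0.1 N and linear speed of each of punch_dome, punch_flat below 0.03 m/s and contact force between the fingers and punch_flat below 0.1 N and distance of each of cup_plain_mid, cup_banded_mid, mallet_head_mid from where it was at the start of the episode below 0.025 m), for 0.2 s.
At the end, for the whole second after the job is handed in: Both punches in the green tray and both tumblers in the blue tray, one to a compartment, and the mallet head in the yellow tray; each stands on the tray's floor (within 4 mm), upright within 0.12 rad, inside its compartment, at rest and released (x of punch_dome_mid in the frame of tray_green between -0.066 and 0.066 m and y of punch_dome_mid in the frame of tray_green between -0.026 and 0.026 m and z of punch_dome_mid in the frame of tray_green between 0.033 and 0.041 m and angle between each of punch_dome_mid, punch_flat_mid, cup_plain_mid, cup_banded_mid, mallet_head_mid's own z axis and vertical below 0.12 rad and x of punch_flat_mid in the frame of tray_green between -0.066 and 0.066 m and y of punch_flat_mid in the frame of tray_green between -0.026 and 0.026 m and z of punch_flat_mid in the frame of tray_green between 0.033 and 0.041 m and ((x of punch_dome_mid in the frame of tray_green above 0.015 m and x of punch_flat_mid in the frame of tray_green below -0.015 m) or (x of punch_dome_mid in the frame of tray_green below -0.015 m and x of punch_flat_mid in the frame of tray_green above 0.015 m)) and x of cup_plain_mid in the frame of tray_blue between -0.066 and 0.066 m and y of cup_plain_mid in the frame of tray_blue between -0.026 and 0.026 m and z of cup_plain_mid in the frame of tray_blue between 0.032 and 0.04 m and x of cup_banded_mid in the frame of tray_blue between -0.066 and 0.066 m and y of cup_banded_mid in the frame of tray_blue between -0.026 and 0.026 m and z of cup_banded_mid in the frame of tray_blue between 0.032 and 0.04 m and ((x of cup_plain_mid in the frame of tray_blue above 0.015 m and x of cup_banded_mid in the frame of tray_blue below -0.015 m) or (x of cup_plain_mid in the frame of tray_blue below -0.015 m and x of cup_banded_mid in the frame of tray_blue above 0.015 m)) and x of mallet_head_mid in the frame of tray_yellow between -0.026 and 0.026 m and y of mallet_head_mid in the frame of tray_yellow between -0.026 and 0.026 m and z of mallet_head_mid in the frame of tray_yellow between 0.032 and 0.04 m and contact force between the fingers and cup_plain below 0.1 N and linear speed of each of cup_plain, cup_banded, punch_dome, punch_flat, mallet_head below 0.03 m/s and contact force between the fingers and cup_banded below 0.1 N and contact force between the fingers and punch_dome below 0.1 N and contact force between the fingers and punch_flat below 0.1 N and contact force between the fingers and mallet_head below 0.1 N); the robot touches nothing.
It fails at once if the flux jar is moved more than 30 mm or tipped (distance of flux_can from where it was at the start of the episode above 0.03 m or angle between flux_can's own z axis and vertical above 0.4 rad).
It fails at once if the vase is moved more than 30 mm or tipped (distance of vase from where it was at the start of the episode above 0.03 m or angle between vase's own z axis and vertical above 0.4 rad).
It fails at once if one of the five things is dropped (falls freely from more than about 25 mm) ((contact force between the fingers and cup_plain below 0.05 N and linear speed of cup_plain above 0.7 m/s) or (contact force between the fingers and cup_banded below 0.05 N and linear speed of cup_banded above 0.7 m/s) or (contact force between the fingers and punch_dome below 0.05 N and linear speed of punch_dome above 0.7 m/s) or (contact force between the fingers and punch_flat below 0.05 N and linear speed of punch_flat above 0.7 m/s) or (contact force between the fingers and mallet_head below 0.05 N and linear speed of mallet_head above 0.7 m/s)).
It also fails if it takes over 136 s, if anything falls off the work surface, if the arm or the gripper's body presses on something with over 40 N, if the wrist force passes 120 N, or if a joint passes its speed limit or range.

## Working session

There is one attempt and no reset: what is moved stays moved. The work goes in short steps, Python scripts to look and compute and a shell command to move; the robot and the scene stay as the last step left them, time stands still between calls to the robot, and variables do not carry over. Pictures are saved under pics/ and viewed, at most 14 in all, crops included, and the job is handed in when it is done.

```bash
mkdir -p pics; ls; python3 - <<'E'
from station import arm
import cv2,numpy as np
print(arm.get_state())
for n in("top","side"):
    f=arm.grab_frame(n);cv2.imwrite(f"pics/{n}0.png",f[:,:,::-1]);print(n,arm.get_calibration(n))
E
```

```text
pics
{'t': 0.0, 'q': array([ 1.41806715e+00,  3.59396390e-01,  1.10730949e-02, -3.27700075e-04,
       -1.22408328e+00, -2.88111098e-01]), 'qd': array([ 1.20622139e-03,  8.41363276e-04,  4.04337338e-04,  7.92054159e-05,
       -3.21434872e-03, -2.58646502e-04]), 'joint_efforts': array([ 1.88911377e-03, -5.82719994e+01,  2.93042582e+01,  6.99693426e+00,
        6.73938019e-03, -1.76447916e-04]), 'eef_pos': array([0.28784124, 0.61002716, 0.22562677]), 'ee_rot': array([ 3.13996124e+00, -1.62219654e-04, -4.40951748e-01]), 'force': array([-0.38443478,  0.57437226, -0.10868459]), 'moment': array([ 0.02414429, -0.01242001, -0.00148506]), 'gripper_force': 0.0, 'width': 0.08778500003930517}
top {'fx': 435.9371563700971, 'fy': 435.9371563700971, 'cx': 321.47426280420945, 'cy': 251.49076889618513, 'k1': -0.031016661738365942, 'cam_to_world': array([[-0.0053556 , -0.98061056,  0.19589347,  0.35514312],
       [-0.99967937,  0.01009837,  0.02322023, -0.14489473],
       [-0.02474821, -0.1957063 , -0.98035023,  0.95114821],
       [ 0.        ,  0.        ,  0.        ,  1.        ]])}
side {'fx': 485.0385804056004, 'fy': 485.0385804056004, 'cx': 320.9110320029941, 'cy': 244.17924743505105, 'k1': 0.01847544489249657, 'cam_to_world': array([[ 0.81147768, -0.32431027,  0.48613458, -0.08283561],
       [-0.58429943, -0.43617068,  0.68436052, -0.96816869],
       [-0.0099075 , -0.83939144, -0.54343707,  0.71740605],
       [ 0.        ,  0.        ,  0.        ,  1.        ]])}
```

View pics/top0.png

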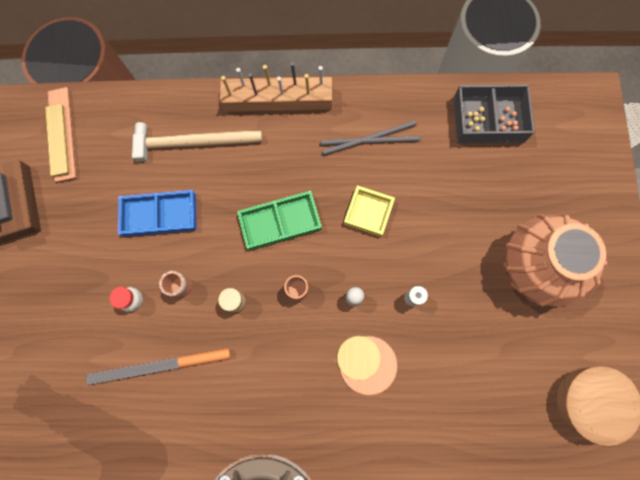

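View pics/side0.png

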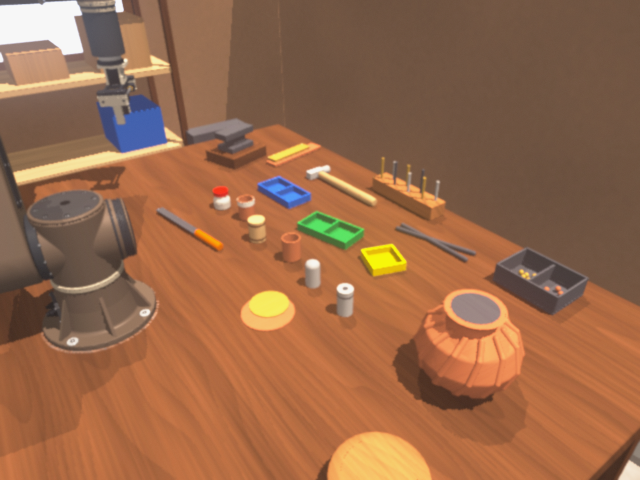

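The top view shows the row: red-capped jar (127,299), banded cup (173,285), mallet head (231,300), plain cup (296,288), dome punch (355,297) and flat punch (417,297). The trays are blue (157,213), green (279,220) and yellow (369,211). The side view agrees with this. Next I'll measure them.

```bash
cat > h.py <<'E'
import cv2,numpy as np
from station import arm
def ray(n,px):
    c=arm.get_calibration(n);K=np.array([[c['fx'],0,c['cx']],[0,c['fy'],c['cy']],[0,0,1]])
    p=cv2.undistortPoints(np.array([[px]],float),K,np.array([c['k1'],0,0,0.]))[0,0]
    T=c['cam_to_world'];return T[:3,3],T[:3,:3]@np.array([p[0],p[1],1])
def onz(n,px,z):
    o,d=ray(n,px);return o+d*(z-o[2])/d[2]
def blob(img,win,lo,hi):
    x0,y0,x1,y1=win
    m=cv2.inRange(cv2.cvtColor(img[y0:y1,x0:x1],cv2.COLOR_RGB2HSV),lo,hi)
    m=cv2.morphologyEx(m,cv2.MORPH_CLOSE,np.ones((5,5)))
    c=max(cv2.findContours(m,cv2.RETR_EXTERNAL,cv2.CHAIN_APPROX_NONE)[0],key=cv2.contourArea)
    return c+np.array([x0,y0])
E
cat > trays.py <<'E'
from h import *
f=cv2.cvtColor(cv2.imread('pics/top0.png'),cv2.COLOR_BGR2RGB)
for n,w,lo,hi in(("blue",(100,170,210,250),(100,120,40),(125,255,255)),("green",(225,180,335,260),(50,90,30),(85,255,255)),("yellow",(335,175,405,245),(22,110,60),(35,255,255))):
    c=blob(f,w,lo,hi)
    P=np.array([onz('top',p[0],.024)[:2] for p in c.astype(float)])
    r=cv2.minAreaRect((P*1000).astype(np.float32));print(n,np.round(r[0],1),np.round(r[1],1),round(r[2],1))
E
python3 trays.py; python3 - <<'E'
import cv2
f=cv2.imread('pics/top0.png')
a=cv2.resize(f[265:325,90:265],None,fx=4.5,fy=4.5,interpolation=2);b=cv2.resize(f[265:325,265:440],None,fx=4.5,fy=4.5,interpolation=2)
cv2.imwrite('pics/row.png',cv2.vconcat([a,b]))
E
```

```text
blue [632.3 246. ] [ 91.3 173.3] 4.2
green [612.7 -29.3] [ 92.7 170.8] 15.5
yellow [ 633.  -228.3] [91.8 94.2] 70.3
```

View pics/row.png

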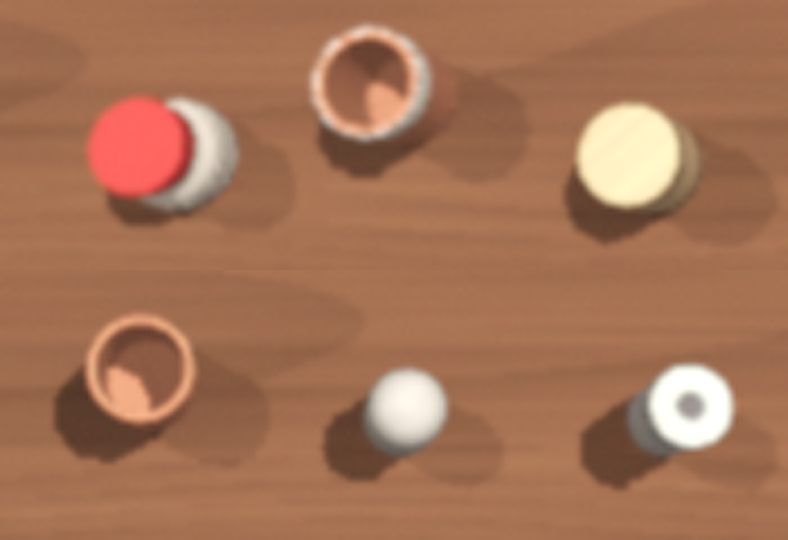

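The crop shows clean rim and top circles for every object. I'll cast these onto their heights and check them by triangulating against rough side-view picks.

```bash
python3 - <<'E'
from h import *
def tri(a,b):
    o1,d1=ray('top',a);o2,d2=ray('side',b)
    A=np.c_[d1,-d2];s,t=np.linalg.lstsq(A,o2-o1,rcond=None)[0]
    return np.round((o1+s*d1+o2+t*d2)*500,1)
for n,p,z,s in(("banded",(171.1,283),.064,(246,202)),("mallet",(229.6,299.2),.064,(257,222)),("plain",(295.9,286.6),.064,(291,240)),("dome",(355,295.9),.050,(313,267)),("flat",(418.1,295),.066,(345,290)),("jar",(120.7,297.5),.058,(221,191))):
    print(n,np.round(onz('top',p,z)*1000,1),tri(p,s))
for n,c,a in(("blue",(632.3,246),4.2),("green",(612.7,-29.3),15.5)):
    d=np.array([-np.sin(np.radians(a)),np.cos(np.radians(a))])*41
    print(n,np.array(c)+d,np.array(c)-d)
E
```

```text
banded [469.  188.1  64. ] [472.3 193.9  47. ]
mallet [434.8  64.6  64. ] [437.5  67.1  50.4]
plain [459.7 -71.1  64. ] [461.1 -70.3  53.4]
dome [ 441.  -192.3   50. ] [ 442.4 -193.    47. ]
flat [ 440.2 -319.    66. ] [ 440.6 -320.1   59.7]
jar [440.1 295.5  58. ] [442.4 298.5  50.1]
blue [629.29723392 286.88989357] [635.30276608 205.11010643]
green [601.74322658  10.20884858] [623.65677342 -68.80884858]
```

```bash
python3 -m crank '[{"dx":0.03,"dy":-0.024,"twist":-7,"grip":1},{"dx":0.06,"dy":-0.048,"twist":-14,"grip":1},{"dx":0.09,"dy":-0.072,"twist":-21,"grip":1},{"dx":0.12,"dy":-0.096,"twist":-28,"grip":1},{"dx":0.15,"dy":-0.12,"twist":-35,"grip":1}]' 40
python3 -m crank '[{"dy":-0.04,"twist":-6,"grip":1},{"dy":-0.08,"twist":-12,"grip":1},{"dy":-0.12,"twist":-18,"grip":1},{"dy":-0.16,"twist":-24,"grip":1},{"dy":-0.20,"twist":-29.7,"grip":1}]'
python3 -m crank '[{"dy":-0.04,"grip":1},{"dy":-0.08,"grip":1},{"dy":-0.12,"grip":1},{"dy":-0.16,"grip":1},{"dy":-0.20,"grip":1}]'
python3 -m crank '[{"dy":-0.04,"grip":1},{"dy":-0.08,"grip":1},{"dy":-0.12,"grip":1},{"dy":-0.16,"grip":1},{"dy":-0.20,"grip":1}]'
python3 -m crank '[{"dy":-0.04,"grip":1},{"dy":-0.08,"grip":1},{"dy":-0.082,"grip":1},{"dy":-0.082,"grip":1},{"dy":-0.082,"grip":1}]'
```

```text
invalid input at $[0]: expected keys dx, dy, dz, twist, grip
invalid input at $[0]: expected keys dx, dy, dz, twist, grip
invalid input at $[0]: expected keys dx, dy, dz, twist, grip
invalid input at $[0]: expected keys dx, dy, dz, twist, grip
invalid input at $[0]: expected keys dx, dy, dz, twist, grip
```

```bash
python3 -m crank '[{"dx":0.03,"dy":-0.024,"dz":0,"twist":-7,"grip":1},{"dx":0.06,"dy":-0.048,"dz":0,"twist":-14,"grip":1},{"dx":0.09,"dy":-0.072,"dz":0,"twist":-21,"grip":1},{"dx":0.12,"dy":-0.096,"dz":0,"twist":-28,"grip":1},{"dx":0.15,"dy":-0.12,"dz":0,"twist":-35,"grip":1}]' 40
python3 -m crank '[{"dx":0,"dy":-0.04,"dz":0,"twist":-6,"grip":1},{"dx":0,"dy":-0.08,"dz":0,"twist":-12,"grip":1},{"dx":0,"dy":-0.12,"dz":0,"twist":-18,"grip":1},{"dx":0,"dy":-0.16,"dz":0,"twist":-24,"grip":1},{"dx":0,"dy":-0.2,"dz":0,"twist":-29.7,"grip":1}]'
python3 -m crank '[{"dx":0,"dy":-0.04,"dz":0,"twist":0,"grip":1},{"dx":0,"dy":-0.08,"dz":0,"twist":0,"grip":1},{"dx":0,"dy":-0.12,"dz":0,"twist":0,"grip":1},{"dx":0,"dy":-0.16,"dz":0,"twist":0,"grip":1},{"dx":0,"dy":-0.2,"dz":0,"twist":0,"grip":1}]'
python3 -m crank '[{"dx":0,"dy":-0.04,"dz":0,"twist":0,"grip":1},{"dx":0,"dy":-0.08,"dz":0,"twist":0,"grip":1},{"dx":0,"dy":-0.12,"dz":0,"twist":0,"grip":1},{"dx":0,"dy":-0.16,"dz":0,"twist":0,"grip":1},{"dx":0,"dy":-0.2,"dz":0,"twist":0,"grip":1}]'
python3 -m crank '[{"dx":0,"dy":-0.04,"dz":0,"twist":0,"grip":1},{"dx":0,"dy":-0.08,"dz":0,"twist":0,"grip":1},{"dx":0.002,"dy":-0.082,"dz":0,"twist":0,"grip":1},{"dx":0.002,"dy":-0.082,"dz":0,"twist":0,"grip":1},{"dx":0.002,"dy":-0.082,"dz":0,"twist":0,"grip":1}]'
```

```text
t: 0.52
eef_pos: [0.4389, 0.4891, 0.2262]
ee_rot: [3.141, -0.0, -1.057]
force: [0.6, 1.1, 0.0]
width: 0.0877
gripper_force: 0.0
t: 0.93
eef_pos: [0.4376, 0.2883, 0.2261]
ee_rot: [3.141, -0.001, -1.575]
force: [1.0, -0.7, 0.3]
width: 0.0879
gripper_force: 0.0
t: 1.35
eef_pos: [0.4373, 0.0886, 0.2265]
ee_rot: [-3.142, 0.0, -1.57]
force: [1.3, 0.3, 0.2]
width: 0.0878
gripper_force: 0.0
t: 1.77
eef_pos: [0.4373, -0.1114, 0.2267]
ee_rot: [-3.141, 0.0, -1.57]
force: [2.1, 0.5, 0.1]
width: 0.0877
gripper_force: 0.0
t: 2.18
eef_pos: [0.4396, -0.1918, 0.2261]
ee_rot: [3.141, 0.0, -1.572]
force: [0.4, 0.2, 0.3]
width: 0.0876
gripper_force: 0.0
```

```bash
python3 -m crank '[{"dx":0,"dy":0,"dz":-0.04,"twist":0,"grip":1},{"dx":0,"dy":0,"dz":-0.08,"twist":0,"grip":1},{"dx":0,"dy":0,"dz":-0.12,"twist":0,"grip":1},{"dx":0,"dy":0,"dz":-0.15,"twist":0,"grip":1},{"dx":0,"dy":0,"dz":-0.15,"twist":0,"grip":1}]'
python3 -m crank '[{"dx":0,"dy":0,"dz":-0.015,"twist":0,"grip":1},{"dx":0,"dy":0,"dz":-0.03,"twist":0,"grip":1},{"dx":0,"dy":0,"dz":-0.04,"twist":0,"grip":1},{"dx":0,"dy":0,"dz":-0.05,"twist":0,"grip":1},{"dx":0,"dy":0,"dz":-0.05,"twist":0,"grip":1}]'
python3 - <<'E'
from h import *
for n in("top","side"): cv2.imwrite(f"pics/{n}1.png",arm.grab_frame(n)[:,:,::-1])
a=cv2.imread('pics/top1.png')[230:350,290:450];b=cv2.imread('pics/side1.png')[190:340,240:400]
cv2.imwrite('pics/c1.png',cv2.hconcat([cv2.resize(a,(400,300)),cv2.resize(b,(400,300))]))
E
```

```text
t: 2.6
eef_pos: [0.436, -0.1896, 0.0715]
ee_rot: [3.132, 0.001, -1.569]
force: [-1.4, -0.3, 0.3]
width: 0.0877
gripper_force: 0.0
t: 3.02
eef_pos: [0.4403, -0.1905, 0.0268]
ee_rot: [3.141, 0.0, -1.568]
force: [0.3, -0.2, 0.4]
width: 0.0874
gripper_force: 0.0
```

View pics/c1.png

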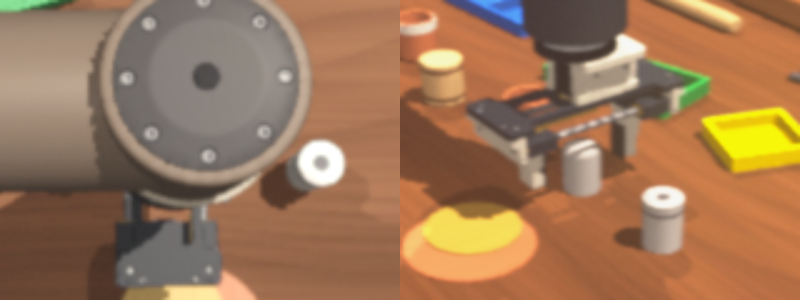

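The punch stands between the two fingers in the side crop, around (582,168). I'll close and lift.

```bash
python3 -m crank '[{"dx":0,"dy":0,"dz":0,"twist":0,"grip":0.2},{"dx":0,"dy":0,"dz":0,"twist":0,"grip":0},{"dx":0,"dy":0,"dz":0,"twist":0,"grip":-0.3},{"dx":0,"dy":0,"dz":0,"twist":0,"grip":-1},{"dx":0,"dy":0,"dz":0,"twist":0,"grip":-1}]' 40
python3 -m crank '[{"dx":0,"dy":0,"dz":0,"twist":0,"grip":-1},{"dx":0,"dy":0,"dz":0,"twist":0,"grip":-1},{"dx":0,"dy":0,"dz":0,"twist":0,"grip":-1},{"dx":0,"dy":0,"dz":0,"twist":0,"grip":-1},{"dx":0,"dy":0,"dz":0,"twist":0,"grip":-1}]' 40
python3 -m crank '[{"dx":0,"dy":0,"dz":0.01,"twist":0,"grip":-1},{"dx":0,"dy":0,"dz":0.03,"twist":0,"grip":-1},{"dx":0,"dy":0,"dz":0.055,"twist":0,"grip":-1},{"dx":0,"dy":0,"dz":0.08,"twist":0,"grip":-1},{"dx":0,"dy":0,"dz":0.1,"twist":0,"grip":-1}]' 40
```

```text
t: 3.53
eef_pos: [0.4401, -0.1916, 0.0269]
ee_rot: [-3.141, -0.0, -1.57]
force: [0.0, 0.5, -0.3]
width: 0.0598
gripper_force: 0.0
t: 3.95
eef_pos: [0.4408, -0.1916, 0.0267]
ee_rot: [-3.14, -0.0, -1.57]
force: [2.3, -0.9, -1.3]
width: 0.0351
gripper_force: 40.0
t: 4.37
eef_pos: [0.4391, -0.1914, 0.1275]
ee_rot: [3.14, 0.0, -1.57]
force: [1.8, -0.6, -3.8]
width: 0.0352
gripper_force: 40.0
```

```bash
python3 -m crank '[{"dx":0.02,"dy":0.013,"dz":0,"twist":0,"grip":-1},{"dx":0.05,"dy":0.033,"dz":0,"twist":0,"grip":-1},{"dx":0.08,"dy":0.053,"dz":0,"twist":0,"grip":-1},{"dx":0.11,"dy":0.073,"dz":0,"twist":0,"grip":-1},{"dx":0.135,"dy":0.09,"dz":0,"twist":0,"grip":-1}]'
python3 -m crank '[{"dx":0.025,"dy":0.016,"dz":0,"twist":0,"grip":-1},{"dx":0.042,"dy":0.027,"dz":0,"twist":0,"grip":-1},{"dx":0.049,"dy":0.032,"dz":0,"twist":0,"grip":-1},{"dx":0.049,"dy":0.032,"dz":0,"twist":0,"grip":-1},{"dx":0.049,"dy":0.032,"dz":0,"twist":0,"grip":-1}]'
python3 -m crank '[{"dx":0,"dy":0,"dz":-0.015,"twist":0,"grip":-1},{"dx":0,"dy":0,"dz":-0.035,"twist":0,"grip":-1},{"dx":0,"dy":0,"dz":-0.05,"twist":0,"grip":-1},{"dx":0,"dy":0,"dz":-0.06,"twist":0,"grip":-1},{"dx":0,"dy":0,"dz":-0.06,"twist":0,"grip":-1}]'
python3 - <<'E'
from h import *
for n in("top","side"): cv2.imwrite(f"pics/{n}2.png",arm.grab_frame(n)[:,:,::-1])
b=cv2.imread('pics/side2.png')[150:330,240:440]
cv2.imwrite('pics/c2.png',cv2.resize(b,None,fx=3,fy=3))
E
```

```text
t: 4.78
eef_pos: [0.5757, -0.1003, 0.1256]
ee_rot: [3.14, 0.0, -1.57]
force: [-0.1, -0.2, -4.4]
width: 0.0352
gripper_force: 40.0
t: 5.2
eef_pos: [0.6227, -0.0695, 0.1252]
ee_rot: [3.138, -0.0, -1.57]
force: [-0.4, -0.1, -5.0]
width: 0.0356
gripper_force: 40.0
t: 5.62
eef_pos: [0.6213, -0.0704, 0.0642]
ee_rot: [3.137, -0.0, -1.571]
force: [0.4, 0.9, -4.8]
width: 0.0351
gripper_force: 40.0
```

View pics/c2.png

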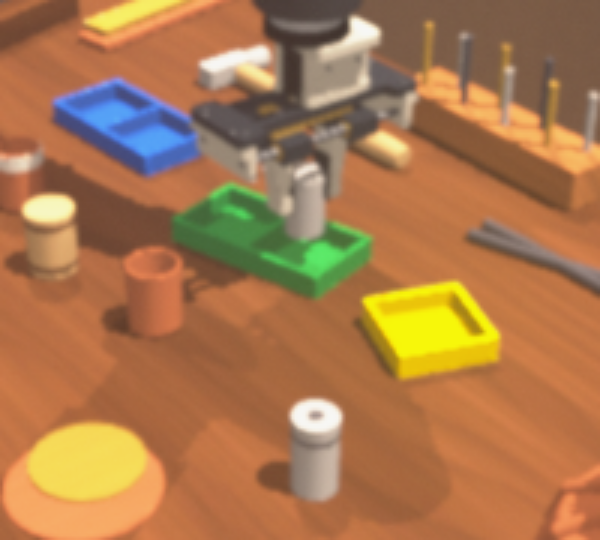

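The side crop shows the punch at (305,200) above the right-hand green compartment. I'll lower it and release.

```bash
python3 -m crank '[{"dx":0.001,"dy":0.001,"dz":-0.012,"twist":0,"grip":-1},{"dx":0.001,"dy":0.001,"dz":-0.022,"twist":0,"grip":-1},{"dx":0.001,"dy":0.001,"dz":-0.029,"twist":0,"grip":-1},{"dx":0.001,"dy":0.001,"dz":-0.033,"twist":0,"grip":-1},{"dx":0.001,"dy":0.001,"dz":-0.033,"twist":0,"grip":-1}]'
python3 -m crank '[{"dx":0,"dy":0,"dz":-0.0005,"twist":0,"grip":-1},{"dx":0,"dy":0,"dz":-0.001,"twist":0,"grip":-1},{"dx":0,"dy":0,"dz":-0.001,"twist":0,"grip":-1},{"dx":0,"dy":0,"dz":-0.001,"twist":0,"grip":-1},{"dx":0,"dy":0,"dz":-0.001,"twist":0,"grip":-1}]'
```

```text
t: 6.13
eef_pos: [0.6241, -0.0686, 0.0321]
ee_rot: [3.139, -0.0, -1.57]
force: [-0.3, 0.5, -4.0]
width: 0.0351
gripper_force: 40.0
t: 6.55
eef_pos: [0.6252, -0.0685, 0.0329]
ee_rot: [-3.141, 0.0, -1.57]
force: [0.8, 0.1, -4.2]
width: 0.0347
gripper_force: 40.0
```

```bash
python3 -m crank '[{"dx":0,"dy":0,"dz":-0.0005,"twist":0,"grip":-1},{"dx":0,"dy":0,"dz":-0.001,"twist":0,"grip":-1},{"dx":0,"dy":0,"dz":-0.0015,"twist":0,"grip":-1},{"dx":0,"dy":0,"dz":-0.0015,"twist":0,"grip":-1},{"dx":0,"dy":0,"dz":-0.0015,"twist":0,"grip":-1}]'
```

```text
t: 6.97
eef_pos: [0.6249, -0.0685, 0.031]
ee_rot: [3.141, 0.0, -1.57]
force: [0.3, 0.4, -4.4]
width: 0.0355
gripper_force: 40.0
```

```bash
python3 -m crank '[{"dx":0,"dy":0,"dz":-0.0005,"twist":0,"grip":-1},{"dx":0,"dy":0,"dz":-0.001,"twist":0,"grip":-1},{"dx":0,"dy":0,"dz":-0.001,"twist":0,"grip":-1},{"dx":0,"dy":0,"dz":-0.001,"twist":0,"grip":-1},{"dx":0,"dy":0,"dz":-0.001,"twist":0,"grip":-1}]'
```

```text
t: 7.38
eef_pos: [0.6252, -0.0686, 0.0307]
ee_rot: [-3.141, -0.0, -1.57]
force: [-3.6, -0.3, 5.9]
width: 0.0348
gripper_force: 40.0
```

Contact. I'll release, rise and move over the flat punch.

```bash
python3 -m crank '[{"dx":0,"dy":0,"dz":0,"twist":0,"grip":0},{"dx":0,"dy":0,"dz":0,"twist":0,"grip":0.5},{"dx":0,"dy":0,"dz":0,"twist":0,"grip":1},{"dx":0,"dy":0,"dz":0,"twist":0,"grip":1},{"dx":0,"dy":0,"dz":0,"twist":0,"grip":1}]'
python3 -m crank '[{"dx":0,"dy":0,"dz":0,"twist":0,"grip":1},{"dx":0,"dy":0,"dz":0.02,"twist":0,"grip":1},{"dx":0,"dy":0,"dz":0.05,"twist":0,"grip":1},{"dx":0,"dy":0,"dz":0.08,"twist":0,"grip":1},{"dx":0,"dy":0,"dz":0.1,"twist":0,"grip":1}]'
python3 -m crank '[{"dx":-0.024,"dy":-0.032,"dz":0,"twist":0,"grip":1},{"dx":-0.048,"dy":-0.064,"dz":0,"twist":0,"grip":1},{"dx":-0.072,"dy":-0.096,"dz":0,"twist":0,"grip":1},{"dx":-0.096,"dy":-0.128,"dz":0,"twist":0,"grip":1},{"dx":-0.12,"dy":-0.16,"dz":0,"twist":0,"grip":1}]'
python3 -m crank '[{"dx":-0.024,"dy":-0.032,"dz":0,"twist":0,"grip":1},{"dx":-0.048,"dy":-0.064,"dz":0,"twist":0,"grip":1},{"dx":-0.064,"dy":-0.09,"dz":0,"twist":0,"grip":1},{"dx":-0.064,"dy":-0.09,"dz":0,"twist":0,"grip":1},{"dx":-0.064,"dy":-0.09,"dz":0,"twist":0,"grip":1}]'
python3 - <<'E'
from h import *
cv2.imwrite("pics/side3.png",arm.grab_frame("side")[:,:,::-1])
b=cv2.imread('pics/side3.png')[150:350,240:440]
cv2.imwrite('pics/c3.png',cv2.resize(b,None,fx=3,fy=3))
E
```

```text
t: 7.8
eef_pos: [0.6251, -0.0685, 0.03]
ee_rot: [-3.141, 0.0, -1.57]
force: [0.2, -0.4, -0.3]
width: 0.0631
gripper_force: 0.0
t: 8.22
eef_pos: [0.626, -0.0686, 0.1329]
ee_rot: [-3.139, -0.0, -1.57]
force: [-0.3, 0.1, 0.3]
width: 0.0872
gripper_force: 0.0
t: 8.63
eef_pos: [0.5038, -0.2296, 0.1303]
ee_rot: [-3.141, -0.0, -1.569]
force: [0.8, -0.8, -0.1]
width: 0.0872
gripper_force: 0.0
t: 9.05
eef_pos: [0.44, -0.3199, 0.1302]
ee_rot: [-3.141, -0.0, -1.573]
force: [0.7, 0.6, -0.3]
width: 0.0878
gripper_force: 0.0
```

View pics/c3.png

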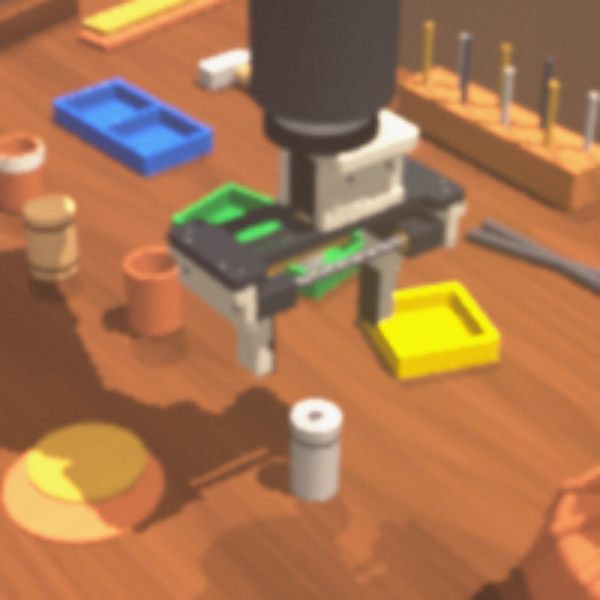

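The fingers straddle the flat punch (316,450 in the crop). I'll descend, grip, lift and carry.

```bash
python3 -m crank '[{"dx":0,"dy":0,"dz":-0.03,"twist":0,"grip":1},{"dx":0,"dy":0,"dz":-0.06,"twist":0,"grip":1},{"dx":0,"dy":0,"dz":-0.085,"twist":0,"grip":1},{"dx":0,"dy":0,"dz":-0.104,"twist":0,"grip":1},{"dx":0,"dy":0,"dz":-0.104,"twist":0,"grip":0}]'
python3 -m crank '[{"dx":0,"dy":0,"dz":0,"twist":0,"grip":-0.3},{"dx":0,"dy":0,"dz":0,"twist":0,"grip":-1},{"dx":0,"dy":0,"dz":0,"twist":0,"grip":-1},{"dx":0,"dy":0,"dz":0,"twist":0,"grip":-1},{"dx":0,"dy":0,"dz":0,"twist":0,"grip":-1}]' 40
python3 -m crank '[{"dx":0,"dy":0,"dz":0,"twist":0,"grip":-1},{"dx":0,"dy":0,"dz":0,"twist":0,"grip":-1},{"dx":0,"dy":0,"dz":0,"twist":0,"grip":-1},{"dx":0,"dy":0,"dz":0,"twist":0,"grip":-1},{"dx":0,"dy":0,"dz":0,"twist":0,"grip":-1}]' 40
python3 -m crank '[{"dx":0,"dy":0,"dz":0.01,"twist":0,"grip":-1},{"dx":0,"dy":0,"dz":0.03,"twist":0,"grip":-1},{"dx":0,"dy":0,"dz":0.06,"twist":0,"grip":-1},{"dx":0,"dy":0,"dz":0.09,"twist":0,"grip":-1},{"dx":0,"dy":0,"dz":0.12,"twist":0,"grip":-1}]' 40
```

```text
t: 9.52
eef_pos: [0.4393, -0.3166, 0.0224]
ee_rot: [3.136, 0.002, -1.569]
force: [-0.3, -0.0, -0.9]
width: 0.0846
gripper_force: 0.0
t: 9.93
eef_pos: [0.4417, -0.3187, 0.0272]
ee_rot: [-3.14, -0.001, -1.57]
force: [-0.8, -0.8, 0.0]
width: 0.0529
gripper_force: 0.0
t: 10.35
eef_pos: [0.4409, -0.3187, 0.0264]
ee_rot: [3.142, -0.0, -1.57]
force: [-2.1, 0.7, 4.7]
width: 0.0354
gripper_force: 40.0
t: 10.77
eef_pos: [0.44, -0.3181, 0.1469]
ee_rot: [3.14, 0.001, -1.57]
force: [0.1, -0.6, -5.5]
width: 0.0354
gripper_force: 40.0
```

```bash
python3 -m crank '[{"dx":0.012,"dy":0.024,"dz":0,"twist":0,"grip":-1},{"dx":0.028,"dy":0.056,"dz":0,"twist":0,"grip":-1},{"dx":0.045,"dy":0.09,"dz":0,"twist":0,"grip":-1},{"dx":0.062,"dy":0.125,"dz":0,"twist":0,"grip":-1},{"dx":0.08,"dy":0.16,"dz":0,"twist":0,"grip":-1}]'
python3 -m crank '[{"dx":0.018,"dy":0.036,"dz":0,"twist":0,"grip":-1},{"dx":0.036,"dy":0.072,"dz":0,"twist":0,"grip":-1},{"dx":0.052,"dy":0.105,"dz":0,"twist":0,"grip":-1},{"dx":0.065,"dy":0.134,"dz":0,"twist":0,"grip":-1},{"dx":0.074,"dy":0.15,"dz":0,"twist":0,"grip":-1}]'
python3 -m crank '[{"dx":0.008,"dy":0.018,"dz":0,"twist":0,"grip":-1},{"dx":0.008,"dy":0.018,"dz":0,"twist":0,"grip":-1},{"dx":0.008,"dy":0.018,"dz":-0.02,"twist":0,"grip":-1},{"dx":0.008,"dy":0.018,"dz":-0.04,"twist":0,"grip":-1},{"dx":0.008,"dy":0.018,"dz":-0.055,"twist":0,"grip":-1}]'
python3 -m crank '[{"dx":0,"dy":0,"dz":-0.02,"twist":0,"grip":-1},{"dx":0,"dy":0,"dz":-0.035,"twist":0,"grip":-1},{"dx":0,"dy":0,"dz":-0.045,"twist":0,"grip":-1},{"dx":0,"dy":0,"dz":-0.052,"twist":0,"grip":-1},{"dx":0,"dy":0,"dz":-0.052,"twist":0,"grip":-1}]'
```

```text
t: 11.18
eef_pos: [0.5205, -0.1569, 0.146]
ee_rot: [3.141, 0.001, -1.571]
force: [0.7, 0.0, -6.0]
width: 0.0355
gripper_force: 40.0
t: 11.6
eef_pos: [0.5955, -0.0053, 0.1456]
ee_rot: [3.141, 0.001, -1.568]
force: [-0.4, -0.8, -4.5]
width: 0.0355
gripper_force: 40.0
t: 12.02
eef_pos: [0.6016, 0.0091, 0.0894]
ee_rot: [3.139, 0.0, -1.571]
force: [-0.4, -0.9, -6.3]
width: 0.0352
gripper_force: 40.0
t: 12.43
eef_pos: [0.602, 0.0089, 0.0376]
ee_rot: [3.139, -0.001, -1.571]
force: [-0.1, 0.1, -5.1]
width: 0.0356
gripper_force: 40.0
```

```bash
python3 -m crank '[{"dx":0,"dy":0,"dz":-0.002,"twist":0,"grip":-1},{"dx":0,"dy":0,"dz":-0.004,"twist":0,"grip":-1},{"dx":0,"dy":0,"dz":-0.0055,"twist":0,"grip":-1},{"dx":0,"dy":0,"dz":-0.0065,"twist":0,"grip":-1},{"dx":0,"dy":0,"dz":-0.0065,"twist":0,"grip":-1}]'
python3 -m crank '[{"dx":0,"dy":0,"dz":0,"twist":0,"grip":-1},{"dx":0,"dy":0,"dz":-0.0005,"twist":0,"grip":-1},{"dx":0,"dy":0,"dz":-0.001,"twist":0,"grip":-1},{"dx":0,"dy":0,"dz":-0.001,"twist":0,"grip":-1},{"dx":0,"dy":0,"dz":-0.001,"twist":0,"grip":-1}]'
```

```text
t: 12.85
eef_pos: [0.6031, 0.0095, 0.0328]
ee_rot: [-3.141, 0.0, -1.57]
force: [0.2, -0.1, -5.5]
width: 0.0353
gripper_force: 40.0
t: 13.27
eef_pos: [0.603, 0.0095, 0.0316]
ee_rot: [3.142, 0.0, -1.57]
force: [0.0, 0.5, -4.9]
width: 0.0356
gripper_force: 40.0
```

```bash
python3 -m crank '[{"dx":0,"dy":0,"dz":-0.0005,"twist":0,"grip":-1},{"dx":0,"dy":0,"dz":-0.001,"twist":0,"grip":-1},{"dx":0,"dy":0,"dz":-0.0013,"twist":0,"grip":-1},{"dx":0,"dy":0,"dz":-0.0013,"twist":0,"grip":-1},{"dx":0,"dy":0,"dz":-0.0013,"twist":0,"grip":-1}]'
python3 -m crank '[{"dx":0,"dy":0,"dz":-0.0003,"twist":0,"grip":-1},{"dx":0,"dy":0,"dz":-0.0003,"twist":0,"grip":-1},{"dx":0,"dy":0,"dz":-0.0003,"twist":0,"grip":0},{"dx":0,"dy":0,"dz":-0.0003,"twist":0,"grip":1},{"dx":0,"dy":0,"dz":-0.0003,"twist":0,"grip":1}]'
python3 -m crank '[{"dx":0,"dy":0,"dz":0,"twist":0,"grip":1},{"dx":0,"dy":0,"dz":0,"twist":0,"grip":1},{"dx":0,"dy":0,"dz":0.02,"twist":0,"grip":1},{"dx":0,"dy":0,"dz":0.05,"twist":0,"grip":1},{"dx":0,"dy":0,"dz":0.08,"twist":0,"grip":1}]'
python3 -m crank '[{"dx":-0.02,"dy":-0.01,"dz":0.03,"twist":0,"grip":1},{"dx":-0.05,"dy":-0.03,"dz":0.03,"twist":0,"grip":1},{"dx":-0.085,"dy":-0.05,"dz":0.03,"twist":0,"grip":1},{"dx":-0.12,"dy":-0.068,"dz":0.03,"twist":0,"grip":1},{"dx":-0.143,"dy":-0.081,"dz":0.03,"twist":0,"grip":1}]'
python3 - <<'E'
from h import *
cv2.imwrite("pics/side4.png",arm.grab_frame("side")[:,:,::-1])
b=cv2.imread('pics/side4.png')[150:350,240:440]
cv2.imwrite('pics/c4.png',cv2.resize(b,None,fx=3,fy=3))
E
```

```text
t: 13.68
eef_pos: [0.603, 0.0094, 0.0304]
ee_rot: [-3.141, -0.0, -1.57]
force: [-0.9, 1.4, -1.2]
width: 0.0354
gripper_force: 40.0
t: 14.1
eef_pos: [0.6036, 0.0096, 0.0302]
ee_rot: [-3.14, 0.0, -1.57]
force: [0.4, 0.4, -0.2]
width: 0.05
gripper_force: 0.0
t: 14.52
eef_pos: [0.6023, 0.0092, 0.11]
ee_rot: [3.139, -0.001, -1.57]
force: [1.2, -0.1, 1.0]
width: 0.0829
gripper_force: 0.0
t: 14.93
eef_pos: [0.4568, -0.0727, 0.1399]
ee_rot: [3.141, 0.0, -1.571]
force: [-0.2, -1.0, -0.2]
width: 0.0873
gripper_force: 0.0
```

View pics/c4.png

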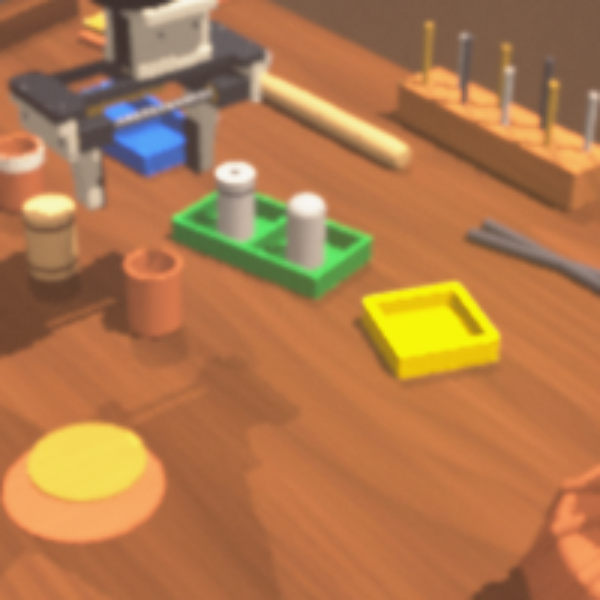

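Both punches stand in the green compartments, at (237,200) and (306,230). Next is the plain cup.

```bash
python3 -m crank '[{"dx":0.001,"dy":0,"dz":-0.03,"twist":0,"grip":1},{"dx":0.001,"dy":0,"dz":-0.06,"twist":0,"grip":1},{"dx":0.001,"dy":0,"dz":-0.09,"twist":0,"grip":1},{"dx":0.001,"dy":0,"dz":-0.113,"twist":0,"grip":1},{"dx":0.001,"dy":0,"dz":-0.113,"twist":0,"grip":1}]' 20
python3 -m crank '[{"dx":0,"dy":0,"dz":0,"twist":0,"grip":0},{"dx":0,"dy":0,"dz":0,"twist":0,"grip":-1},{"dx":0,"dy":0,"dz":0,"twist":0,"grip":-1},{"dx":0,"dy":0,"dz":0,"twist":0,"grip":-1},{"dx":0,"dy":0,"dz":0,"twist":0,"grip":-1}]' 20
python3 -m crank '[{"dx":0,"dy":0,"dz":0,"twist":0,"grip":-1},{"dx":0,"dy":0,"dz":0,"twist":0,"grip":-1},{"dx":0,"dy":0,"dz":0,"twist":0,"grip":-1},{"dx":0,"dy":0,"dz":0,"twist":0,"grip":-1},{"dx":0,"dy":0,"dz":0,"twist":0,"grip":-1}]' 20
python3 -m crank '[{"dx":0,"dy":0,"dz":0.01,"twist":0,"grip":-1},{"dx":0,"dy":0,"dz":0.03,"twist":0,"grip":-1},{"dx":0,"dy":0,"dz":0.06,"twist":0,"grip":-1},{"dx":0,"dy":0,"dz":0.09,"twist":0,"grip":-1},{"dx":0,"dy":0,"dz":0.12,"twist":0,"grip":-1}]' 20
```

```text
t: 15.4
eef_pos: [0.4582, -0.0721, 0.0234]
ee_rot: [3.135, -0.001, -1.571]
force: [-0.5, 0.3, 0.6]
width: 0.0882
gripper_force: 0.0
t: 15.82
eef_pos: [0.4618, -0.0714, 0.0281]
ee_rot: [-3.139, 0.001, -1.57]
force: [-0.6, 0.3, -0.1]
width: 0.0602
gripper_force: 0.0
t: 16.23
eef_pos: [0.4612, -0.0715, 0.0275]
ee_rot: [-3.141, 0.0, -1.57]
force: [-2.4, 1.2, 7.1]
width: 0.048
gripper_force: 20.0
t: 16.65
eef_pos: [0.4603, -0.0717, 0.148]
ee_rot: [3.141, -0.0, -1.57]
force: [1.3, 0.8, -1.4]
width: 0.0481
gripper_force: 20.0
```

```bash
python3 -m crank '[{"dx":0.01,"dy":0.022,"dz":0,"twist":0,"grip":-1},{"dx":0.025,"dy":0.055,"dz":0,"twist":0,"grip":-1},{"dx":0.042,"dy":0.09,"dz":0,"twist":0,"grip":-1},{"dx":0.059,"dy":0.125,"dz":0,"twist":0,"grip":-1},{"dx":0.075,"dy":0.16,"dz":0,"twist":0,"grip":-1}]'
python3 -m crank '[{"dx":0.017,"dy":0.036,"dz":0,"twist":0,"grip":-1},{"dx":0.034,"dy":0.072,"dz":0,"twist":0,"grip":-1},{"dx":0.051,"dy":0.108,"dz":0,"twist":0,"grip":-1},{"dx":0.068,"dy":0.144,"dz":0,"twist":0,"grip":-1},{"dx":0.08,"dy":0.17,"dz":0,"twist":0,"grip":-1}]'
python3 -m crank '[{"dx":0.01,"dy":0.02,"dz":0,"twist":0,"grip":-1},{"dx":0.014,"dy":0.029,"dz":0,"twist":0,"grip":-1},{"dx":0.014,"dy":0.029,"dz":-0.02,"twist":0,"grip":-1},{"dx":0.014,"dy":0.029,"dz":-0.04,"twist":0,"grip":-1},{"dx":0.014,"dy":0.029,"dz":-0.055,"twist":0,"grip":-1}]'
python3 -m crank '[{"dx":0,"dy":0,"dz":-0.02,"twist":0,"grip":-1},{"dx":0,"dy":0,"dz":-0.035,"twist":0,"grip":-1},{"dx":0,"dy":0,"dz":-0.045,"twist":0,"grip":-1},{"dx":0,"dy":0,"dz":-0.052,"twist":0,"grip":-1},{"dx":0,"dy":0,"dz":-0.052,"twist":0,"grip":-1}]'
python3 -m crank '[{"dx":0,"dy":0,"dz":-0.002,"twist":0,"grip":-1},{"dx":0,"dy":0,"dz":-0.004,"twist":0,"grip":-1},{"dx":0,"dy":0,"dz":-0.006,"twist":0,"grip":-1},{"dx":0,"dy":0,"dz":-0.006,"twist":0,"grip":-1},{"dx":0,"dy":0,"dz":-0.006,"twist":0,"grip":-1}]'
```

```text
t: 17.07
eef_pos: [0.5363, 0.09, 0.1471]
ee_rot: [-3.141, 0.0, -1.57]
force: [1.1, -1.3, -0.7]
width: 0.048
gripper_force: 20.0
t: 17.48
eef_pos: [0.6168, 0.2613, 0.1462]
ee_rot: [3.141, -0.0, -1.569]
force: [0.9, -0.6, -0.7]
width: 0.0481
gripper_force: 20.0
t: 17.9
eef_pos: [0.629, 0.287, 0.0899]
ee_rot: [3.14, -0.001, -1.57]
force: [-0.6, -0.1, -2.3]
width: 0.0479
gripper_force: 20.0
t: 18.32
eef_pos: [0.6292, 0.2867, 0.0384]
ee_rot: [3.139, -0.001, -1.57]
force: [-0.2, -0.1, -2.1]
width: 0.0475
gripper_force: 20.0
t: 18.73
eef_pos: [0.6301, 0.2876, 0.0344]
ee_rot: [-3.141, 0.0, -1.57]
force: [-0.4, -0.9, -1.6]
width: 0.0476
gripper_force: 20.0
```

```bash
python3 -m crank '[{"dx":0,"dy":0,"dz":-0.0005,"twist":0,"grip":-1},{"dx":0,"dy":0,"dz":-0.001,"twist":0,"grip":-1},{"dx":0,"dy":0,"dz":-0.002,"twist":0,"grip":-1},{"dx":0,"dy":0,"dz":-0.002,"twist":0,"grip":-1},{"dx":0,"dy":0,"dz":-0.002,"twist":0,"grip":-1}]'
python3 -m crank '[{"dx":0,"dy":0,"dz":-0.0003,"twist":0,"grip":-1},{"dx":0,"dy":0,"dz":-0.0007,"twist":0,"grip":-1},{"dx":0,"dy":0,"dz":-0.001,"twist":0,"grip":-1},{"dx":0,"dy":0,"dz":-0.001,"twist":0,"grip":-1},{"dx":0,"dy":0,"dz":-0.001,"twist":0,"grip":-1}]'
```

```text
t: 19.15
eef_pos: [0.6299, 0.2874, 0.0319]
ee_rot: [3.141, -0.0, -1.57]
force: [-0.1, -0.3, -0.5]
width: 0.0478
gripper_force: 20.0
t: 19.57
eef_pos: [0.6301, 0.2875, 0.0316]
ee_rot: [-3.141, 0.0, -1.57]
force: [-2.2, 0.3, 6.0]
width: 0.0484
gripper_force: 20.0
```

```bash
python3 -m crank '[{"dx":0,"dy":0,"dz":0,"twist":0,"grip":0.2},{"dx":0,"dy":0,"dz":0,"twist":0,"grip":0.6},{"dx":0,"dy":0,"dz":0,"twist":0,"grip":1},{"dx":0,"dy":0,"dz":0,"twist":0,"grip":1},{"dx":0,"dy":0,"dz":0,"twist":0,"grip":1}]'
python3 -m crank '[{"dx":0,"dy":0,"dz":0,"twist":0,"grip":1},{"dx":0,"dy":0,"dz":0.02,"twist":0,"grip":1},{"dx":0,"dy":0,"dz":0.05,"twist":0,"grip":1},{"dx":0,"dy":0,"dz":0.08,"twist":0,"grip":1},{"dx":0,"dy":0,"dz":0.11,"twist":0,"grip":1}]'
python3 -m crank '[{"dx":-0.033,"dy":-0.02,"dz":0,"twist":0,"grip":1},{"dx":-0.066,"dy":-0.04,"dz":0,"twist":0,"grip":1},{"dx":-0.099,"dy":-0.06,"dz":0,"twist":0,"grip":1},{"dx":-0.132,"dy":-0.08,"dz":0,"twist":0,"grip":1},{"dx":-0.161,"dy":-0.0995,"dz":0,"twist":0,"grip":1}]'
python3 - <<'E'
from h import *
cv2.imwrite("pics/side5.png",arm.grab_frame("side")[:,:,::-1])
b=cv2.imread('pics/side5.png')[110:310,180:420]
cv2.imwrite('pics/c5.png',cv2.resize(b,None,fx=3,fy=3))
E
```

```text
t: 19.98
eef_pos: [0.63, 0.2874, 0.0307]
ee_rot: [3.141, -0.0, -1.57]
force: [-0.0, 0.2, 0.1]
width: 0.0735
gripper_force: 0.0
t: 20.4
eef_pos: [0.6298, 0.2873, 0.1419]
ee_rot: [3.141, -0.001, -1.57]
force: [-0.3, 0.1, 0.1]
width: 0.0875
gripper_force: 0.0
t: 20.82
eef_pos: [0.4671, 0.1867, 0.1408]
ee_rot: [3.141, 0.0, -1.57]
force: [0.4, 1.2, 1.3]
width: 0.0876
gripper_force: 0.0
```

View pics/c5.png

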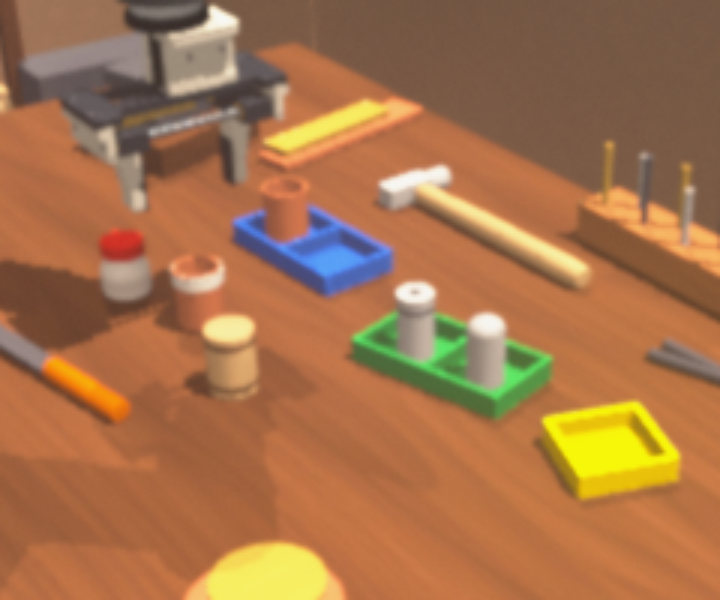

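The plain cup stands in the far blue compartment (287,205) and the jar is untouched. Next is the banded cup.

```bash
python3 -m crank '[{"dx":0.001,"dy":0,"dz":-0.03,"twist":0,"grip":1},{"dx":0.001,"dy":0,"dz":-0.06,"twist":0,"grip":1},{"dx":0.001,"dy":0,"dz":-0.09,"twist":0,"grip":1},{"dx":0.001,"dy":0,"dz":-0.114,"twist":0,"grip":1},{"dx":0.001,"dy":0,"dz":-0.114,"twist":0,"grip":1}]' 20
python3 -m crank '[{"dx":0,"dy":0,"dz":0,"twist":0,"grip":0},{"dx":0,"dy":0,"dz":0,"twist":0,"grip":-1},{"dx":0,"dy":0,"dz":0,"twist":0,"grip":-1},{"dx":0,"dy":0,"dz":0,"twist":0,"grip":-1},{"dx":0,"dy":0,"dz":0,"twist":0,"grip":-1}]' 20
python3 -m crank '[{"dx":0,"dy":0,"dz":0,"twist":0,"grip":-1},{"dx":0,"dy":0,"dz":0,"twist":0,"grip":-1},{"dx":0,"dy":0,"dz":0,"twist":0,"grip":-1},{"dx":0,"dy":0,"dz":0,"twist":0,"grip":-1},{"dx":0,"dy":0,"dz":0,"twist":0,"grip":-1}]' 20
python3 -m crank '[{"dx":0,"dy":0,"dz":0.01,"twist":0,"grip":-1},{"dx":0,"dy":0,"dz":0.03,"twist":0,"grip":-1},{"dx":0,"dy":0,"dz":0.06,"twist":0,"grip":-1},{"dx":0,"dy":0,"dz":0.09,"twist":0,"grip":-1},{"dx":0,"dy":0,"dz":0.12,"twist":0,"grip":-1}]' 20
```

```text
t: 21.28
eef_pos: [0.4676, 0.186, 0.0231]
ee_rot: [3.136, -0.004, -1.571]
force: [-0.5, -0.7, 0.0]
width: 0.0878
gripper_force: 0.0
t: 21.7
eef_pos: [0.4706, 0.1885, 0.0282]
ee_rot: [-3.14, 0.002, -1.57]
force: [-0.4, -0.6, 0.2]
width: 0.0596
gripper_force: 0.0
t: 22.12
eef_pos: [0.4702, 0.1881, 0.0275]
ee_rot: [-3.141, 0.0, -1.57]
force: [-2.4, 0.6, 6.6]
width: 0.0469
gripper_force: 20.0
t: 22.53
eef_pos: [0.4695, 0.1875, 0.1486]
ee_rot: [3.141, -0.001, -1.57]
force: [0.2, 0.6, -1.5]
width: 0.0464
gripper_force: 20.0
```

```bash
python3 -m crank '[{"dx":0.025,"dy":0.003,"dz":0,"twist":0,"grip":-1},{"dx":0.06,"dy":0.006,"dz":0,"twist":0,"grip":-1},{"dx":0.095,"dy":0.01,"dz":0,"twist":0,"grip":-1},{"dx":0.13,"dy":0.014,"dz":0,"twist":0,"grip":-1},{"dx":0.155,"dy":0.017,"dz":0,"twist":0,"grip":-1}]'
python3 -m crank '[{"dx":0.01,"dy":0,"dz":0,"twist":0,"grip":-1},{"dx":0.01,"dy":0,"dz":0,"twist":0,"grip":-1},{"dx":0.01,"dy":0,"dz":-0.02,"twist":0,"grip":-1},{"dx":0.01,"dy":0,"dz":-0.04,"twist":0,"grip":-1},{"dx":0.01,"dy":0,"dz":-0.055,"twist":0,"grip":-1}]'
python3 -m crank '[{"dx":0,"dy":0,"dz":-0.02,"twist":0,"grip":-1},{"dx":0,"dy":0,"dz":-0.035,"twist":0,"grip":-1},{"dx":0,"dy":0,"dz":-0.045,"twist":0,"grip":-1},{"dx":0,"dy":0,"dz":-0.052,"twist":0,"grip":-1},{"dx":0,"dy":0,"dz":-0.052,"twist":0,"grip":-1}]'
python3 -m crank '[{"dx":0,"dy":0,"dz":-0.002,"twist":0,"grip":-1},{"dx":0,"dy":0,"dz":-0.004,"twist":0,"grip":-1},{"dx":0,"dy":0,"dz":-0.006,"twist":0,"grip":-1},{"dx":0,"dy":0,"dz":-0.007,"twist":0,"grip":-1},{"dx":0,"dy":0,"dz":-0.007,"twist":0,"grip":-1}]'
python3 -m crank '[{"dx":0,"dy":0,"dz":-0.0003,"twist":0,"grip":-1},{"dx":0,"dy":0,"dz":-0.0006,"twist":0,"grip":-1},{"dx":0,"dy":0,"dz":-0.001,"twist":0,"grip":-1},{"dx":0,"dy":0,"dz":-0.001,"twist":0,"grip":-1},{"dx":0,"dy":0,"dz":-0.001,"twist":0,"grip":-1}]'
```

```text
t: 22.95
eef_pos: [0.6274, 0.2049, 0.1473]
ee_rot: [-3.141, -0.0, -1.57]
force: [0.5, 0.3, -0.3]
width: 0.0468
gripper_force: 20.0
t: 23.37
eef_pos: [0.6332, 0.2045, 0.091]
ee_rot: [3.14, -0.0, -1.57]
force: [0.2, 0.2, -1.8]
width: 0.0466
gripper_force: 20.0
t: 23.78
eef_pos: [0.6338, 0.2046, 0.0389]
ee_rot: [3.14, -0.001, -1.57]
force: [-0.2, 0.1, -1.1]
width: 0.0467
gripper_force: 20.0
t: 24.2
eef_pos: [0.635, 0.205, 0.0331]
ee_rot: [-3.141, 0.0, -1.57]
force: [-0.1, 0.5, -2.1]
width: 0.0465
gripper_force: 20.0
t: 24.62
eef_pos: [0.635, 0.2049, 0.032]
ee_rot: [3.142, -0.0, -1.57]
force: [0.4, -0.6, -1.6]
width: 0.0467
gripper_force: 20.0
```

```bash
python3 -m crank '[{"dx":0,"dy":0,"dz":-0.0005,"twist":0,"grip":-1},{"dx":0,"dy":0,"dz":-0.001,"twist":0,"grip":-1},{"dx":0,"dy":0,"dz":-0.0013,"twist":0,"grip":-1},{"dx":0,"dy":0,"dz":-0.0013,"twist":0,"grip":-1},{"dx":0,"dy":0,"dz":-0.0013,"twist":0,"grip":-1}]'
```

```text
t: 25.03
eef_pos: [0.6351, 0.205, 0.0315]
ee_rot: [-3.141, 0.0, -1.57]
force: [-2.6, -0.1, 5.3]
width: 0.0468
gripper_force: 20.0
```

```bash
python3 -m crank '[{"dx":0,"dy":0,"dz":0,"twist":0,"grip":0.2},{"dx":0,"dy":0,"dz":0,"twist":0,"grip":0.6},{"dx":0,"dy":0,"dz":0,"twist":0,"grip":1},{"dx":0,"dy":0,"dz":0,"twist":0,"grip":1},{"dx":0,"dy":0,"dz":0,"twist":0,"grip":1}]'
python3 -m crank '[{"dx":0,"dy":0,"dz":0,"twist":0,"grip":1},{"dx":0,"dy":0,"dz":0.02,"twist":0,"grip":1},{"dx":0,"dy":0,"dz":0.05,"twist":0,"grip":1},{"dx":0,"dy":0,"dz":0.08,"twist":0,"grip":1},{"dx":0,"dy":0,"dz":0.11,"twist":0,"grip":1}]'
python3 -m crank '[{"dx":-0.033,"dy":-0.022,"dz":0,"twist":0,"grip":1},{"dx":-0.066,"dy":-0.045,"dz":0,"twist":0,"grip":1},{"dx":-0.099,"dy":-0.068,"dz":0,"twist":0,"grip":1},{"dx":-0.132,"dy":-0.091,"dz":0,"twist":0,"grip":1},{"dx":-0.16,"dy":-0.112,"dz":0,"twist":0,"grip":1}]'
python3 -m crank '[{"dx":-0.03,"dy":-0.02,"dz":0,"twist":0,"grip":1},{"dx":-0.04,"dy":-0.028,"dz":0,"twist":0,"grip":1},{"dx":-0.04,"dy":-0.028,"dz":0,"twist":0,"grip":1},{"dx":-0.04,"dy":-0.028,"dz":-0.03,"twist":0,"grip":1},{"dx":-0.04,"dy":-0.028,"dz":-0.04,"twist":0,"grip":1}]'
python3 - <<'E'
from h import *
cv2.imwrite("pics/side6.png",arm.grab_frame("side")[:,:,::-1])
b=cv2.imread('pics/side6.png')[110:310,180:420]
cv2.imwrite('pics/c6.png',cv2.resize(b,None,fx=3,fy=3))
E
```

```text
t: 25.45
eef_pos: [0.635, 0.2049, 0.0305]
ee_rot: [3.142, -0.0, -1.57]
force: [-0.5, -0.0, -0.3]
width: 0.0736
gripper_force: 0.0
t: 25.87
eef_pos: [0.6348, 0.2048, 0.1416]
ee_rot: [3.141, -0.001, -1.57]
force: [1.5, 0.0, -0.2]
width: 0.088
gripper_force: 0.0
t: 26.28
eef_pos: [0.4727, 0.0915, 0.1404]
ee_rot: [3.141, 0.0, -1.57]
force: [0.4, 0.3, -0.1]
width: 0.0881
gripper_force: 0.0
t: 26.7
eef_pos: [0.4351, 0.0652, 0.0994]
ee_rot: [-3.141, 0.001, -1.57]
force: [-1.1, -1.0, -0.7]
width: 0.0878
gripper_force: 0.0
```

View pics/c6.png

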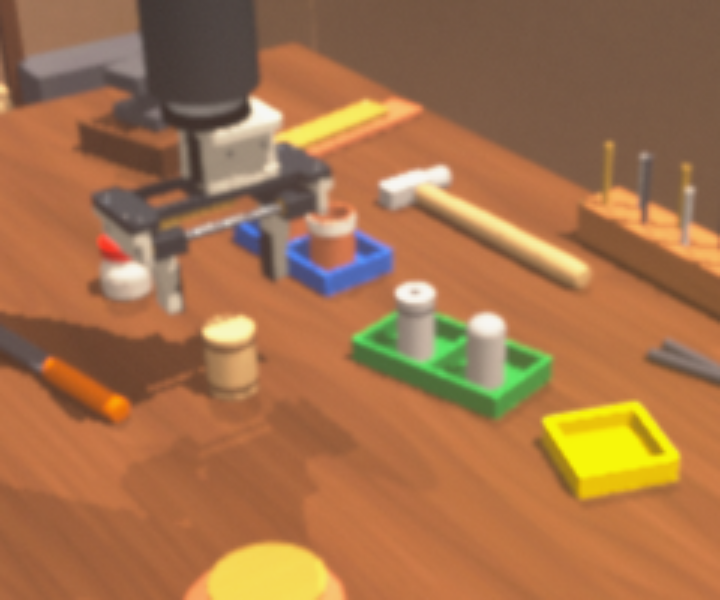

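The banded cup stands in the near blue compartment (332,240), and the fingers straddle the mallet head. I'll grip it and carry it to yellow.

```bash
python3 -m crank '[{"dx":0,"dy":0,"dz":-0.03,"twist":0,"grip":1},{"dx":0,"dy":0,"dz":-0.055,"twist":0,"grip":1},{"dx":0,"dy":0,"dz":-0.073,"twist":0,"grip":1},{"dx":0,"dy":0,"dz":-0.073,"twist":0,"grip":1},{"dx":0,"dy":0,"dz":-0.073,"twist":0,"grip":0}]' 25
python3 -m crank '[{"dx":0,"dy":0,"dz":0,"twist":0,"grip":-0.4},{"dx":0,"dy":0,"dz":0,"twist":0,"grip":-1},{"dx":0,"dy":0,"dz":0,"twist":0,"grip":-1},{"dx":0,"dy":0,"dz":0,"twist":0,"grip":-1},{"dx":0,"dy":0,"dz":0,"twist":0,"grip":-1}]' 25
python3 -m crank '[{"dx":0,"dy":0,"dz":0,"twist":0,"grip":-1},{"dx":0,"dy":0,"dz":0,"twist":0,"grip":-1},{"dx":0,"dy":0,"dz":0,"twist":0,"grip":-1},{"dx":0,"dy":0,"dz":0,"twist":0,"grip":-1},{"dx":0,"dy":0,"dz":0,"twist":0,"grip":-1}]' 25
python3 -m crank '[{"dx":0,"dy":0,"dz":0.01,"twist":0,"grip":-1},{"dx":0,"dy":0,"dz":0.03,"twist":0,"grip":-1},{"dx":0,"dy":0,"dz":0.06,"twist":0,"grip":-1},{"dx":0,"dy":0,"dz":0.09,"twist":0,"grip":-1},{"dx":0,"dy":0,"dz":0.12,"twist":0,"grip":-1}]' 25
python3 -m crank '[{"dx":0.014,"dy":-0.02,"dz":0,"twist":0,"grip":-1},{"dx":0.032,"dy":-0.048,"dz":0,"twist":0,"grip":-1},{"dx":0.05,"dy":-0.075,"dz":0,"twist":0,"grip":-1},{"dx":0.068,"dy":-0.102,"dz":0,"twist":0,"grip":-1},{"dx":0.086,"dy":-0.128,"dz":0,"twist":0,"grip":-1}]'
```

```text
t: 27.17
eef_pos: [0.4353, 0.0651, 0.0275]
ee_rot: [3.14, -0.001, -1.57]
force: [0.6, -0.1, 1.4]
width: 0.0847
gripper_force: 0.0
t: 27.58
eef_pos: [0.4354, 0.0652, 0.0284]
ee_rot: [-3.14, 0.001, -1.57]
force: [-0.5, -0.4, 0.1]
width: 0.0532
gripper_force: 0.0
t: 28.0
eef_pos: [0.4352, 0.0651, 0.0281]
ee_rot: [-3.141, 0.0, -1.57]
force: [-1.8, 0.2, 5.4]
width: 0.0457
gripper_force: 25.0
t: 28.42
eef_pos: [0.4344, 0.0646, 0.1487]
ee_rot: [3.141, -0.001, -1.57]
force: [0.3, 0.6, -1.5]
width: 0.0456
gripper_force: 25.0
t: 28.83
eef_pos: [0.5214, -0.0645, 0.1475]
ee_rot: [3.141, 0.0, -1.57]
force: [0.6, 0.6, -0.6]
width: 0.0456
gripper_force: 25.0
```

```bash
python3 -m crank '[{"dx":0.022,"dy":-0.032,"dz":0,"twist":0,"grip":-1},{"dx":0.044,"dy":-0.065,"dz":0,"twist":0,"grip":-1},{"dx":0.066,"dy":-0.098,"dz":0,"twist":0,"grip":-1},{"dx":0.088,"dy":-0.13,"dz":0,"twist":0,"grip":-1},{"dx":0.104,"dy":-0.153,"dz":0,"twist":0,"grip":-1}]'
python3 -m crank '[{"dx":0.008,"dy":-0.011,"dz":0,"twist":0,"grip":-1},{"dx":0.008,"dy":-0.011,"dz":0,"twist":0,"grip":-1},{"dx":0.008,"dy":-0.011,"dz":-0.02,"twist":0,"grip":-1},{"dx":0.008,"dy":-0.011,"dz":-0.04,"twist":0,"grip":-1},{"dx":0.008,"dy":-0.011,"dz":-0.055,"twist":0,"grip":-1}]'
python3 -m crank '[{"dx":0,"dy":0,"dz":-0.02,"twist":0,"grip":-1},{"dx":0,"dy":0,"dz":-0.035,"twist":0,"grip":-1},{"dx":0,"dy":0,"dz":-0.045,"twist":0,"grip":-1},{"dx":0,"dy":0,"dz":-0.052,"twist":0,"grip":-1},{"dx":0,"dy":0,"dz":-0.052,"twist":0,"grip":-1}]'
python3 -m crank '[{"dx":0,"dy":0,"dz":-0.002,"twist":0,"grip":-1},{"dx":0,"dy":0,"dz":-0.004,"twist":0,"grip":-1},{"dx":0,"dy":0,"dz":-0.006,"twist":0,"grip":-1},{"dx":0,"dy":0,"dz":-0.007,"twist":0,"grip":-1},{"dx":0,"dy":0,"dz":-0.007,"twist":0,"grip":-1}]'
python3 -m crank '[{"dx":0,"dy":0,"dz":-0.0003,"twist":0,"grip":-1},{"dx":0,"dy":0,"dz":-0.0006,"twist":0,"grip":-1},{"dx":0,"dy":0,"dz":-0.001,"twist":0,"grip":-1},{"dx":0,"dy":0,"dz":-0.001,"twist":0,"grip":-1},{"dx":0,"dy":0,"dz":-0.001,"twist":0,"grip":-1}]'
```

```text
t: 29.25
eef_pos: [0.6259, -0.2188, 0.1467]
ee_rot: [3.141, -0.0, -1.571]
force: [0.9, 0.7, -0.6]
width: 0.0455
gripper_force: 25.0
t: 29.67
eef_pos: [0.6318, -0.2264, 0.0908]
ee_rot: [3.14, 0.001, -1.571]
force: [0.4, 0.4, -1.7]
width: 0.0457
gripper_force: 25.0
t: 30.08
eef_pos: [0.632, -0.2266, 0.0391]
ee_rot: [3.139, 0.0, -1.57]
force: [-0.3, 0.3, -1.4]
width: 0.0454
gripper_force: 25.0
t: 30.5
eef_pos: [0.6331, -0.2271, 0.0339]
ee_rot: [-3.141, 0.0, -1.57]
force: [-0.0, -0.8, -1.0]
width: 0.0452
gripper_force: 25.0
t: 30.92
eef_pos: [0.633, -0.2271, 0.0327]
ee_rot: [-3.142, -0.0, -1.57]
force: [0.5, 0.2, -1.9]
width: 0.0456
gripper_force: 25.0
```

```bash
python3 -m crank '[{"dx":0,"dy":0,"dz":-0.0005,"twist":0,"grip":-1},{"dx":0,"dy":0,"dz":-0.001,"twist":0,"grip":-1},{"dx":0,"dy":0,"dz":-0.0013,"twist":0,"grip":-1},{"dx":0,"dy":0,"dz":-0.0013,"twist":0,"grip":-1},{"dx":0,"dy":0,"dz":-0.0013,"twist":0,"grip":-1}]'
```

```text
t: 31.33
eef_pos: [0.6331, -0.2271, 0.0321]
ee_rot: [-3.141, -0.0, -1.57]
force: [-2.5, 1.0, 4.6]
width: 0.0457
gripper_force: 25.0
```

```bash
python3 -m crank '[{"dx":0,"dy":0,"dz":0,"twist":0,"grip":0.2},{"dx":0,"dy":0,"dz":0,"twist":0,"grip":0.6},{"dx":0,"dy":0,"dz":0,"twist":0,"grip":1},{"dx":0,"dy":0,"dz":0,"twist":0,"grip":1},{"dx":0,"dy":0,"dz":0,"twist":0,"grip":1}]'
python3 -m crank '[{"dx":0,"dy":0,"dz":0,"twist":0,"grip":1},{"dx":0,"dy":0,"dz":0.02,"twist":0,"grip":1},{"dx":0,"dy":0,"dz":0.05,"twist":0,"grip":1},{"dx":0,"dy":0,"dz":0.08,"twist":0,"grip":1},{"dx":0,"dy":0,"dz":0.11,"twist":0,"grip":1}]'
python3 -m crank '[{"dx":-0.03,"dy":0.01,"dz":0.02,"twist":0,"grip":1},{"dx":-0.06,"dy":0.03,"dz":0.03,"twist":0,"grip":1},{"dx":-0.09,"dy":0.05,"dz":0.04,"twist":0,"grip":1},{"dx":-0.12,"dy":0.07,"dz":0.05,"twist":0,"grip":1},{"dx":-0.15,"dy":0.09,"dz":0.06,"twist":0,"grip":1}]'
python3 -m crank '[{"dx":-0.02,"dy":0.03,"dz":0,"twist":0,"grip":1},{"dx":-0.02,"dy":0.07,"dz":0,"twist":0,"grip":1},{"dx":-0.02,"dy":0.11,"dz":0,"twist":0,"grip":1},{"dx":-0.02,"dy":0.14,"dz":0,"twist":0,"grip":1},{"dx":-0.02,"dy":0.14,"dz":0,"twist":0,"grip":1}]'
python3 - <<'E'
from h import *
for n in("top","side"): cv2.imwrite(f"pics/{n}7.png",arm.grab_frame(n)[:,:,::-1])
a=cv2.imread('pics/top7.png')[150:330,90:440];b=cv2.imread('pics/side7.png')[120:320,200:480]
cv2.imwrite('pics/c7.png',cv2.vconcat([cv2.resize(a,(560,288)),cv2.resize(b,(560,312+0))]))
E
```

```text
t: 31.75
eef_pos: [0.633, -0.2271, 0.0312]
ee_rot: [3.141, 0.0, -1.57]
force: [-0.5, -0.3, -0.2]
width: 0.0734
gripper_force: 0.0
t: 32.17
eef_pos: [0.6327, -0.2271, 0.1423]
ee_rot: [3.141, 0.0, -1.57]
force: [0.3, -0.1, -0.6]
width: 0.0872
gripper_force: 0.0
t: 32.58
eef_pos: [0.4814, -0.1365, 0.2015]
ee_rot: [3.142, 0.0, -1.571]
force: [-0.3, 1.7, 1.2]
width: 0.0876
gripper_force: 0.0
t: 33.0
eef_pos: [0.4633, 0.0069, 0.2021]
ee_rot: [-3.139, 0.001, -1.566]
force: [0.8, 0.1, 0.3]
width: 0.0877
gripper_force: 0.0
```

View pics/c7.png

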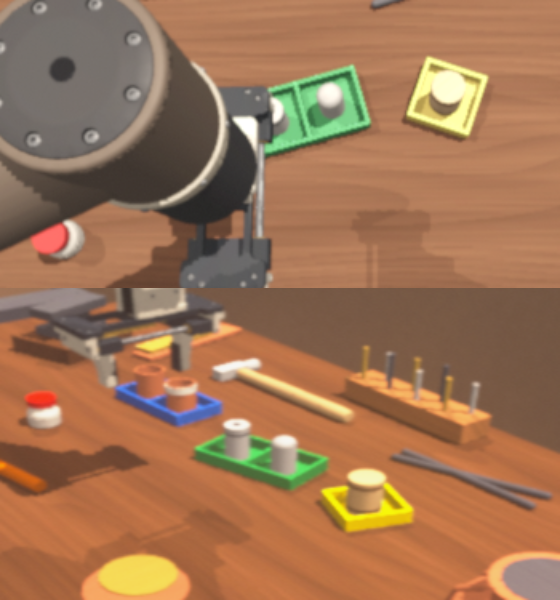

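All five objects stand upright and clear in their compartments: punches at (237,438) and (284,455), cups at (150,380) and (181,393), mallet head at (366,490). The jar and vase are untouched, so I'm handing in.

```bash
python3 -c "
from station import arm
print(arm.job_done())"
```

```text
the job is handed in; nothing more can be done
None
```

I put both punches in the green tray first, then the tumblers in the blue tray and the mallet head in the yellow one, and handed the job in at about 33 s; the last pictures show all five upright in their own compartments and let go, with the jar and vase left alone, but the hand-in returned no verdict.

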